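# Weigh in a carton on the storeroom scale

## Robot

A 7-joint arm with a two-finger parallel gripper is mounted at the origin on the work surface. World frame = base frame: x ahead of the robot, y to its left, z up, the work surface at z = 0. Lengths are in mm, angles in degrees, forces in N, time in s.
With the tool pointing down it reaches from about 400 to 875 mm from the base axis. Payload 6.5 kg.
Tool frame: the origin (TCP) lies on the centre line of the jaws, within the pads' length; the fingertips stand tip_extent ahead of it and the grasp point (between the pads) lies 11 mm behind it (tip_extent is the distance from the TCP to the fingertips, in mm); z points along the fingers, y is the direction in which the jaws open and shut (so a half turn about z gives the same grasp; the last joint's range is limited). The gripper opens to 88 mm and grips with 3 to 60 N. Pads are 18 mm wide; open, the fingers measure 123 mm over their backs; the gripper's body (75 mm by 187 mm) begins 45 mm behind the grasp point.
Start: joints at [71.093, 30.733, -0.252, 88.115, 0.149, 61.152, -4.079], TCP at [169.485, -627.507, 246.716] pointing down, gripper open.
Joint ranges: [-154.64, 154.64], [-21.42, 123.67], [-72.66, 72.17], [13.99, 137.28], [-74.86, 254.86], [10.95, 109.41], [-158.01, 158.01]. Speed limits (degrees/s): [136.94, 136.94, 180, 180, 180, 180, 180].

## Interface

Orientations are given as a 3x3 rotation matrix whose columns are the frame's x, y, z axes.
In Python, from bench import move_to, servo_line, move_j, command_gripper, sleep, ik, state, capture, camera_info, Unreachable, job_done, look_for, cut_out, tip_extent gives the robot as it stands. The module is installed in compiled form; this text tells all that it offers. Calls block until the motion is done:
- move_to(position, orientation): joint-space move of the TCP to a pose.
- servo_line(position, feed=150, attitude=None): straight line of the TCP; attitude=None keeps the orientation; feed is the mean speed in mm/s.
- move_j(angles): joint-space move.
- command_gripper(opening): finger opening in mm; the grip force is fixed at half the most; returns when the fingers have stopped.
- sleep(seconds).
- ik(position, orientation): joint angles nearest the present ones, or None.
- state(): the state.
- capture(name): name is "side" or "top" or "wrist"; returns the picture (480x640x3 uint8, blue, green, red); there is no depth.
- camera_info(name): a dict with "fx", "fy", "cx", "cy" (pixels), "R" (3x3) and "t" (3): a world point X has camera coordinates R X + t. Camera axes: x right, y down, z forward; pixel columns grow to the right and rows downward; lengths in mm; the calibration is good to about 2 mm. A picture is of the moment at which its call begins: read the wrist's pose just before it. camera_info takes no time and is no camera call; for the wrist camera it gives the pose at the moment of the call.
A pose or a line that the arm cannot do raises Unreachable and nothing moves.
- job_done(): hands the job in, once; it reports no verdict.
Trained networks look in the newest picture that a camera, given by its name, has taken for a name from the list of things; names that differ only in an ending like _2 or _b are one class to them, and where a whole thing is asked for, a point or a joint stands for the part that bears it (a point fixed in the world has none). Each returns a list of dicts, best first, with "score" (0 to 1); they miss things now and then, are a little off and sometimes report something else, mostly with a low value. They report only what shows in the picture. A call takes as long as a camera call. They do not tell look-alikes from the thing itself.
- look_for(camera, target): "point" ([x, y, z] in mm, in world coordinates, good to about 4 mm: the middle of the surface that is visible of it).
- cut_out(camera, target): "pixels" (480x640 bool, what is visible of it).
The state is a dict: "time_s": time; "q": joint angles; "qd": joint speeds; "effort": joint torques, N m; "tcp_pos": TCP position; "tcp_rot": TCP orientation; "wrist_force": force on the tool from outside, world axes, zero at the start; "wrist_torque": the same for the moment, N m; "width": finger opening in mm.
Only numpy, scipy, OpenCV 4.12 (cv2) and the standard library are available. Lean on these libraries where they do the work, as an engineer would, in place of code of your own. Each camera call takes 0.05 s, during which the arm holds its last target.

## Task

Book the orange carton in on the storeroom scale: with the tray empty press the blue zero key, then lay the carton flat in the tray's narrow yellow-floored compartment, then press the yellow item key and after it the green store key. Press the keys one at a time, each fully down and let up again, and lay the carton down rather than dropping it. Never press the red key, and leave the blue carton and everything else on the bench where it is.

Things in the scene. Friction and masses are not known exactly. Their poses are not given: they have to be found in the camera images.
- scale: White bench scale, fixed, 190 mm (its x) by 310 mm (its y); origin at the centre of its underside, z up. Its +y half is a steel tray, floor 58 mm and wall tops 68 mm above the bench: a wide bare compartment mid-scale, the narrow yellow-floored one at the +y end. Its -y half is the key console, top 48 mm up; a black display hood, 71 mm up, at its +x edge stands clear of the keys
- slot (a point): Centre of the floor of the narrow yellow-floored compartment, 58 mm above the bench. It is 130 mm long along the scale's x and 54 mm wide along the scale's y, open above; walls 4 mm thick and 10 mm high. Axes as the scale's
- carton_orange: The carton to weigh in: rigid orange box with a yellow and a white band, 120 mm (its x) by 44 mm (its y) by 30 mm high, 0.14 to 0.28 kg; origin at the centre of its underside, z up. It lies flat on the bench to the left of the scale, on open bench; either end may point either way in the compartment
- key_blue (a joint): Blue key (zero): joint value in m, 0 = up, grows as it is pressed, 0.006 = fully down; a spring pushes back with about 1.5 N at the start and 5 N fully down and lifts it again when let go. Pressed from 0.0045; travel straight down
- key_yellow (a joint): Yellow key (item): joint value in m, 0 = up, grows as it is pressed, 0.006 = fully down; a spring pushes back with about 1.5 N at the start and 5 N fully down and lifts it again when let go. Pressed from 0.0045; travel straight down
- key_green (a joint): Green key (store): joint value in m, 0 = up, grows as it is pressed, 0.006 = fully down; a spring pushes back with about 1.5 N at the start and 5 N fully down and lifts it again when let go. Pressed from 0.0045; travel straight down
- key_red (a joint): Red key (cancel, not to be pressed): joint value in m, 0 = up, grows as it is pressed, 0.006 = fully down; a spring pushes back with about 1.5 N at the start and 5 N fully down and lifts it again when let go. Pressed from 0.0045; travel straight down
- key_blue_top (a point): centre of the top face of the round blue key cap (28 mm across, on the moving cap). Up, it stands 10 mm above its round grey 44 mm housing and about 70 mm above the bench; fully down still 4 mm above the housing. The four keys form a square of 60 mm pitch; which colour is where varies
- key_yellow_top (a point): centre of the top face of the round yellow key cap (28 mm across, on the moving cap). Up, it stands 10 mm above its round grey 44 mm housing and about 70 mm above the bench; fully down still 4 mm above the housing. The four keys form a square of 60 mm pitch; which colour is where varies
- key_green_top (a point): centre of the top face of the round green key cap (28 mm across, on the moving cap). Up, it stands 10 mm above its round grey 44 mm housing and about 70 mm above the bench; fully down still 4 mm above the housing. The four keys form a square of 60 mm pitch; which colour is where varies
- key_red_top (a point): centre of the top face of the round red key cap (28 mm across, on the moving cap). Up, it stands 10 mm above its round grey 44 mm housing and about 70 mm above the bench; fully down still 4 mm above the housing. The four keys form a square of 60 mm pitch; which colour is where varies
- carton_blue: Bystander: blue carton with a white band, same size, origin and axes as the orange one, also lying left of the scale; it and the orange one may stand in either place, centres at least 130 mm apart
- jar_a: Bystander: amber jar with red lid, 64 mm across, 82 mm high, beyond the scale; origin under its centre
- jar_b: Bystander: dark jar with red lid, 64 mm across, 82 mm high, beyond the scale; origin under its centre
- sauce: Bystander: amber bottle, 56 mm across, 190 mm high, at the right of the bench; origin under its centre
- oil: Bystander: green bottle, 52 mm across, 180 mm high, at the right of the bench; origin under its centre
- can: Bystander: can with a green label, 74 mm across, 100 mm high, at the right of the bench; origin under its centre
- spoon: Bystander: wooden-handled spoon, 200 mm, lying at the left of the bench; origin under its middle
- tape: Bystander: yellow tape roll, 80 mm across, 24 mm high, lying beyond the cartons; origin under its centre
Not all that is in view belongs to the job. What is meant by the carton_orange is not brown, and is the smaller of those in its own colour.

How it is judged (in metres and radians):
On the way, in this order (a step that is already met when the one before it is completed fails the run):
1. the blue key is pressed down while the tray is empty (value of joint key_blue above 0.0045 m and not (x of carton_orange in the frame of slot between -0.1 and 0.1 m and y of carton_orange in the frame of slot between -0.15 and 0.06 m)), for 0.05 s.
2. the orange carton lies flat in the narrow compartment, let go, with the keys up (x of carton_orange in the frame of slot between -0.01 and 0.01 m and y of carton_orange in the frame of slot between -0.01 and 0.01 m and z of carton_orange in the frame of slot between -0.005 and 0.005 m and angle between carton_orange's own z axis and vertical below 0.06 rad and angle between the x axis of carton_orange and the x axis of scale, either way round below 0.15 rad and contact force between the fingers and carton_orange below 0.1 N and value of joint each of key_blue, key_yellow, key_green, key_red below 0.0015 m), for 0.1 s.
3. the yellow key is pressed down with the carton in place and the other keys up (x of carton_orange in the frame of slot between -0.01 and 0.01 m and y of carton_orange in the frame of slot between -0.01 and 0.01 m and z of carton_orange in the frame of slot between -0.005 and 0.005 m and angle between carton_orange's own z axis and vertical below 0.06 rad and angle between the x axis of carton_orange and the x axis of scale, either way round below 0.15 rad and value of joint key_yellow above 0.0045 m and value of joint each of key_blue, key_green, key_red below 0.0015 m), for 0.05 s.
4. the green key is pressed down after it, with the carton in place and the other keys up (x of carton_orange in the frame of slot between -0.01 and 0.01 m and y of carton_orange in the frame of slot between -0.01 and 0.01 m and z of carton_orange in the frame of slot between -0.005 and 0.005 m and angle between carton_orange's own z axis and vertical below 0.06 rad and angle between the x axis of carton_orange and the x axis of scale, either way round below 0.15 rad and value of joint key_green above 0.0045 m and value of joint each of key_blue, key_yellow, key_red below 0.0015 m), for 0.05 s.
At the end, for the whole second after the job is handed in: Orange carton at rest flat in the narrow compartment: centre within 10 mm of the compartment's in x and y, underside within 5 mm of the floor, tilt under 0.06 rad, along it within 0.15 rad; all four keys up (under 1.5 mm); every bystander within 30 mm of its start (x of carton_orange in the frame of slot between -0.01 and 0.01 m and y of carton_orange in the frame of slot between -0.01 and 0.01 m and z of carton_orange in the frame of slot between -0.005 and 0.005 m and angle between carton_orange's own z axis and vertical below 0.06 rad and angle between the x axis of carton_orange and the x axis of scale, either way round below 0.15 rad and linear speed of carton_orange below 0.02 m/s and value of joint each of key_blue, key_yellow, key_green, key_red below 0.0015 m and distance of each of carton_blue, jar_a, jar_b, sauce, oil, can, spoon, tape from where it was at the start of the episode below 0.03 m); the robot touches nothing.
It fails at once if the red key is pressed (over 3 mm) (value of joint key_red above 0.003 m).
It fails at once if two keys are down at once (both over 3 mm) (value of joint each of key_blue, key_yellow above 0.003 m or value of joint each of key_blue, key_green above 0.003 m or value of joint each of key_yellow, key_green above 0.003 m).
It fails at once if yellow or green is pressed before the carton lies in the compartment, or blue once it lies there (over 3 mm) ((value of joint any of key_yellow, key_green above 0.003 m and not (x of carton_orange in the frame of slot between -0.01 and 0.01 m and y of carton_orange in the frame of slot between -0.01 and 0.01 m and z of carton_orange in the frame of slot between -0.005 and 0.005 m and angle between carton_orange's own z axis and vertical below 0.06 rad and angle between the x axis of carton_orange and the x axis of scale, either way round below 0.15 rad)) or (value of joint key_blue above 0.003 m and (x of carton_orange in the frame of slot between -0.01 and 0.01 m and y of carton_orange in the frame of slot between -0.01 and 0.01 m and z of carton_orange in the frame of slot between -0.005 and 0.005 m and angle between carton_orange's own z axis and vertical below 0.06 rad and angle between the x axis of carton_orange and the x axis of scale, either way round below 0.15 rad))).
It fails at once if the carton is dropped (it moves faster than 0.6 m/s out of the fingers, a fall of about 20 mm) (linear speed of carton_orange above 0.6 m/s and contact force between the fingers and carton_orange below 0.05 N).
It fails at once if another thing on the bench is moved more than 30 mm (distance of any of carton_blue, jar_a, jar_b, sauce, oil, can, spoon, tape from where it was at the start of the episode above 0.03 m).
It also fails if it takes over 64 s, if anything falls off the work surface, if the arm or the gripper's body presses on something with over 40 N, if the wrist force passes 120 N, or if a joint passes its speed limit or range.

## Working session

There is one attempt and no reset: what is moved stays moved. The work goes in short steps, each a Python script; the robot and the scene stay as the last script left them, time stands still between calls to the robot, and variables do not carry over. Pictures are saved under pics/ and viewed, and the job is handed in when it is done.

```bash
mkdir -p pics
python3 - <<'E'
from bench import *
import cv2
for n in ("side","top","wrist"):
    cv2.imwrite(f"pics/{n}0.png",capture(n)); c=camera_info(n); print(n,c)
s=state();print(s['time_s'],s['tcp_pos'],s['tcp_rot'],s['width'],tip_extent)
E
```

```text
side {'fx': 458.9142353476618, 'fy': 458.9142353476618, 'cx': 318.02214782403985, 'cy': 239.0859107033478, 'R': array([[ 0.94725169, -0.32040279,  0.00750242],
       [-0.20243113, -0.61629602, -0.76105246],
       [ 0.24846705,  0.71938951, -0.64864695]]), 't': array([-507.09274516,  189.44798434, 1155.2682086 ])}
top {'fx': 518.6493119276493, 'fy': 518.6493119276493, 'cx': 320.58756536638714, 'cy': 240.9938759875638, 'R': array([[-4.93383750e-03, -9.99987595e-01, -6.83591075e-04],
       [-9.91093246e-01,  4.98092475e-03, -1.33076551e-01],
       [ 1.33078305e-01,  2.09244199e-05, -9.91105526e-01]]), 't': array([  22.47551468,  530.50156137, 1497.98132047])}
wrist {'fx': 417.67203051705627, 'fy': 417.67203051705627, 'cx': 316.51345056347776, 'cy': 238.9429402919683, 'R': array([[ 2.61440061e-01, -9.65219684e-01, -2.36594185e-04],
       [-9.19157295e-01, -2.49038374e-01,  3.05171681e-01],
       [-2.94616635e-01, -7.95666356e-02, -9.52297322e-01]]), 't': array([-650.28734782,  -42.7728951 ,  390.33846342])}
0.15 [ 169.37148639 -627.0945303   246.06427063] [[ 9.65394133e-01  2.60794913e-01 -4.25754729e-04]
 [ 2.60795243e-01 -9.65393383e-01  1.20730413e-03]
 [-9.61620211e-05 -1.27655913e-03 -9.99999181e-01]] 88.08293248813078 8.0
```

View pics/top0.png

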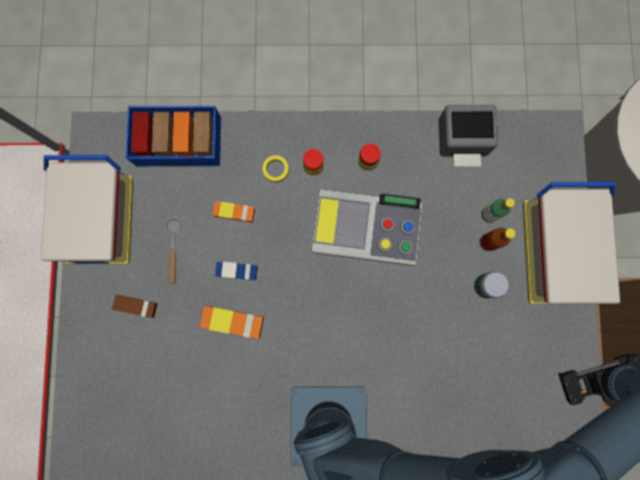

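View pics/side0.png

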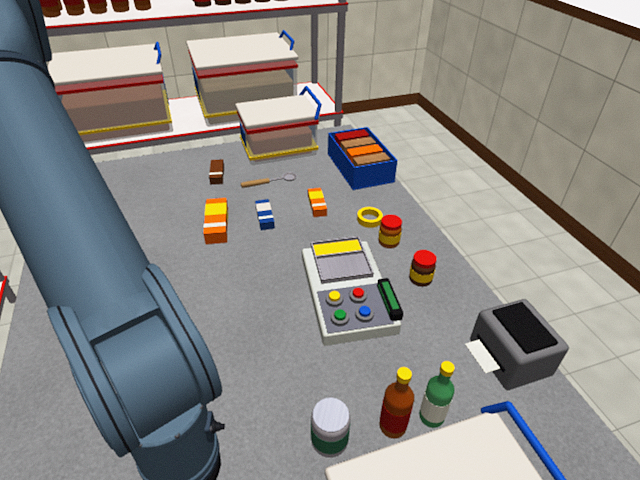

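```bash
cat > h.py <<'E'
import numpy as np, cv2
from bench import *
def bp(cam,uv,z,ci=None):
    c=ci or camera_info(cam); R,t=np.array(c['R']),np.array(c['t'])
    C=-R.T@t; out=[]
    for u,v in np.atleast_2d(uv):
        d=R.T@np.array([(u-c['cx'])/c['fx'],(v-c['cy'])/c['fy'],1]); out.append(C+d*(z-C[2])/d[2])
    return np.array(out)
def proj(ci,X):
    p=(ci['R']@np.atleast_2d(X).T).T+ci['t']; return np.c_[ci['fx']*p[:,0]/p[:,2]+ci['cx'],ci['fy']*p[:,1]/p[:,2]+ci['cy']]
def down(yaw):  # tool x axis at yaw (deg), z down
    c,s=np.cos(np.radians(yaw)),np.sin(np.radians(yaw))
    return np.array([[c,s,0],[s,-c,0],[0,0,-1.]])
E
python3 - <<'E'
from h import *
np.set_printoptions(precision=1,suppress=True)
print('keys RBYG',bp('top',[(388,224),(408,227),(386,244),(406,246)],70)[:,:2])
print('orange, blue, bigorange',bp('top',[(234,211),(237,271),(231,322)],30)[:,:2])
print('scale corners',bp('top',[(318,191),(421,200),(416,264),(313,250)],50)[:,:2])
print('bottles',bp('top',[(509,203),(508,234)],190)[:,:2],bp('top',[(492,285)],100))
c=camera_info('wrist');s=state();C=-c['R'].T@c['t']
print('cam in tool',s['tcp_rot'].T@(C-s['tcp_pos']), s['tcp_rot'].T@c['R'].T)
for p,y in (([600,-120,330],15),([600,-120,330],0),([650,200,330],0)):
    q=ik(p,down(y)); print(p,y,q)
E
```

```text
keys RBYG [[ 574.7 -176. ]
 [ 565.6 -233.8]
 [ 516.3 -169. ]
 [ 510.2 -226.5]]
orange, blue, bigorange [[623.2 278.4]
 [443.4 266.4]
 [295.1 281.4]]
scale corners [[ 678.3   26.8]
 [ 649.6 -277.9]
 [ 459.7 -257.5]
 [ 502.2   42.1]]
bottles [[ 610.1 -485.9]
 [ 526.1 -478.8]] [[ 395.3 -459.3  100. ]]
cam in tool [  78.8    0.6 -138.6] [[ 0.  -1.  -0.3]
 [ 1.   0.   0. ]
 [-0.  -0.3  1. ]]
[600, -120, 330] 15 [ 22.5  24.3 -21.3  87.7   9.2  69.7 -75.3]
[600, -120, 330] 0 [ 19.3  23.8 -16.9  87.9   7.2  69.3 -88.7]
[650, 200, 330] 0 [   3.6   35.6  -40.5   75.6   22.8   76.9 -126.6]
```

Run:
```python
from h import *
np.set_printoptions(precision=1,suppress=True)
s=state(); servo_line([169.4,-627,400],feed=250)
for y in (0,):
    move_to([600,-115,330],down(y))
command_gripper(0)
s=state();print(s['time_s'],s['q'],s['tcp_pos'],s['width'],s['wrist_force'])
ci=camera_info('wrist');im=capture('wrist');cv2.imwrite('pics/w1.png',im);np.save('w1.npy',ci,allow_pickle=True)
for k in ('blue','red','yellow','green'):
    print(k,[(round(d['score'],2),d['point']) for d in look_for('wrist','key_%s_top'%k)[:2]])
```

```text
4.6083 [ 23.3  24.5 -23.1  87.8  10.   69.8 -91.4] [ 600. -115.  330.] 0.31382847850700796 [ 0.3  0.5 -0.1]
blue [(0.71, [570.1, -228.1, 64.4]), (0.65, [515.3, -224.7, 69.5])]
red [(0.81, [581.9, -176.4, 66.3])]
yellow [(0.77, [522.6, -166.3, 70.3])]
green [(0.72, [516.9, -222.3, 69.5]), (0.43, [596.4, -104.0, 60.0])]
```

View pics/w1.png

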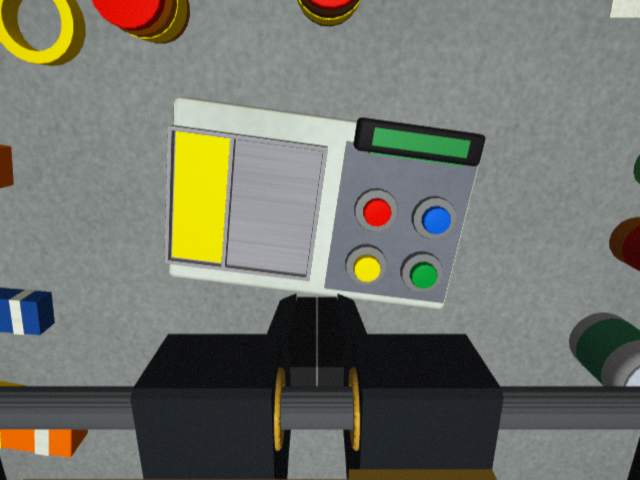

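The wrist view shows the whole scale: red (377,212), blue (436,220), yellow (367,268) and green (424,275) keys, with the yellow floor from about (174,132) to (222,263). Next I'll measure these by colour.

Run:
```python
from h import *
np.set_printoptions(precision=1,suppress=True)
im=cv2.imread('pics/w1.png');ci=np.load('w1.npy',allow_pickle=True).item()
h=cv2.cvtColor(im,cv2.COLOR_BGR2HSV)
def blob(lo,hi,near):
    m=cv2.inRange(h,lo,hi); n,l,st,c=cv2.connectedComponentsWithStats(m)
    i=1+np.argmin(np.linalg.norm(c[1:]-near,axis=1)+1e3*(st[1:,4]<200)); 
    return (l==i).astype(np.uint8),c[i],st[i]
K={}
for k,lo,hi,n in (('red',(0,120,90),(8,255,255),(377,212)),('blue',(100,120,80),(125,255,255),(436,220)),('yellow',(22,120,100),(35,255,255),(367,268)),('green',(45,120,60),(85,255,255),(424,275))):
    m,c,st=blob(lo,hi,n); K[k]=bp('wrist',c,70,ci)[0]; print(k,c,st,K[k])
for a in K: print(a,[round(np.linalg.norm(K[a]-K[b]),1) for b in K])
m,c,st=blob((22,120,100),(35,255,255),(200,198))
r=cv2.minAreaRect(cv2.findContours(m,0,2)[0][0].astype(np.float32)); cs=cv2.boxPoints(r)
P=bp('wrist',cs,58,ci); print('slot blob',P[:,:2],P.mean(0)); print([np.linalg.norm(P[i]-P[(i+1)%4]) for i in range(4)])
ux=((K['red']-K['yellow'])+(K['blue']-K['green']));uy=(K['yellow']-K['green'])+(K['red']-K['blue'])
print('yaw from keys x',np.degrees(np.arctan2(ux[1],ux[0])),'y',np.degrees(np.arctan2(uy[1],uy[0]))-90)
print('keys centre',np.mean(list(K.values()),0))
```

```text
red [376.7 212.1] [363 198  29  29 626] [ 579.2 -175.3   70. ]
blue [436.  219.8] [422 206  29  28 635] [ 571.4 -234.2   70. ]
yellow [366.6 267.8] [354 254  27  28 583] [ 520.4 -167.5   70. ]
green [423.4 275. ] [410 262  28  27 555] [ 512.5 -226.4   70. ]
red [np.float64(0.0), np.float64(59.4), np.float64(59.3), np.float64(84.0)]
blue [np.float64(59.4), np.float64(0.0), np.float64(84.0), np.float64(59.4)]
yellow [np.float64(59.3), np.float64(84.0), np.float64(0.0), np.float64(59.4)]
green [np.float64(84.0), np.float64(59.4), np.float64(59.4), np.float64(0.0)]
slot blob [[525.9  40.2]
 [655.7  17.8]
 [652.3 -33.4]
 [521.8 -16. ]] [588.9   2.2  58. ]
[np.float64(131.71847331783616), np.float64(51.293105127144734), np.float64(131.6847977440901), np.float64(56.36340370245681)]
yaw from keys x -7.533752182476261 y -7.5736926465419145
keys centre [ 545.9 -200.8   70. ]
```

```bash
cat >> h.py <<'E'
K={'red':(579.2,-175.3),'blue':(571.4,-234.2),'yellow':(520.4,-167.5),'green':(512.5,-226.4)}
YAW=-7.55; SLOT=np.array([588.9,2.2])
def press(k):
    x,y=K[k]
    servo_line([x,y,95],feed=100); sleep(0.2)
    f0=state()['wrist_force'][2]; z=80.
    servo_line([x,y,z],feed=40)
    while z>70.5:
        z-=0.5; servo_line([x,y,z],feed=15); sleep(0.05)
        s=state(); f=s['wrist_force'][2]-f0
        if z<=79 : print(round(z,1),round(s['tcp_pos'][2],1),round(f,2))
        if f>6.5: break
    sleep(0.2); s=state();print('hold',s['tcp_pos'],s['wrist_force'][2]-f0)
    servo_line([x,y,110],feed=60); sleep(.2); print(state()['wrist_force'][2]-f0, state()['time_s'])
E
python3 - <<'E'
from h import *
np.set_printoptions(precision=1,suppress=True)
x,y=K['blue']
move_to([x,y,120],down(YAW)); press('blue')
E
```

```text
79.0 79.0 -0.72
78.5 78.6 0.84
78.0 78.1 0.93
77.5 77.5 1.26
77.0 77.0 2.42
76.5 76.6 2.62
76.0 76.0 2.85
75.5 75.6 3.68
75.0 75.0 3.9
74.5 74.6 3.49
74.0 74.0 4.16
73.5 73.5 3.87
73.0 73.0 4.1
72.5 72.5 5.31
72.0 72.5 8.71
hold [ 571.5 -234.2   72.4] 8.655320131297767
-0.3970737600222816 12.925
```

Run:
```python
from h import *
np.set_printoptions(precision=1,suppress=True)
print([ik([623,250,260],down(y)) for y in (80,90,100)])
move_to([623,250,260],down(90)); command_gripper(88)
s=state();print(s['time_s'],s['q'],s['tcp_pos'])
ci=camera_info('wrist');im=capture('wrist');cv2.imwrite('pics/w2.png',im);np.save('w2.npy',ci,allow_pickle=True)
print(look_for('wrist','carton_orange'))
```

```text
[array([  0.4,  38.4, -41.7,  81.9,  26.2,  69.6, -54.3]), array([  1.7,  39.1, -44.1,  81.8,  27.8,  70.2, -45.4]), array([  2.9,  39.9, -46.5,  81.7,  29.5,  70.9, -36.5])]
16.1 [  1.7  39.1 -44.1  81.8  27.8  70.2 -45.4] [623. 250. 260.]
[{'point': [626.6, 286.2, 31.0], 'score': 0.88}, {'point': [323.5, 252.3, 4.4], 'score': 0.76}]
```

View pics/w2.png

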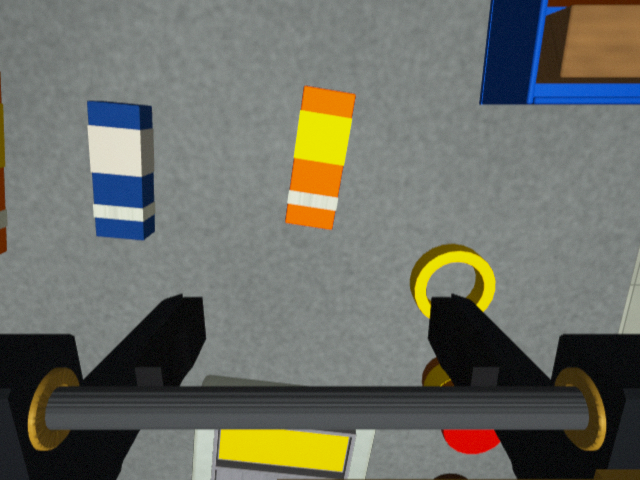

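Things that could be taken for the carton in the top picture:
- small orange box at (234,211)
- larger orange box at (231,322)
- orange box in the blue crate at (181,131)
- brown box at (134,306)
- blue carton at (237,271)

I chose (234,211), which is the smaller orange one on open bench. It appears at (320,158) in the wrist view, with a yellow and a white band. Next I'll check its size in a close crop.

Run:
```python
from h import *
np.set_printoptions(precision=1,suppress=True)
im=cv2.imread('pics/w2.png');ci=np.load('w2.npy',allow_pickle=True).item()
hsv=cv2.cvtColor(im,cv2.COLOR_BGR2HSV)
m=cv2.inRange(hsv,(5,120,90),(35,255,255))|cv2.inRange(hsv,(0,0,190),(180,60,255))
roi=np.zeros_like(m);roi[75:240,270:370]=1;m=cv2.morphologyEx(m*roi,cv2.MORPH_CLOSE,np.ones((5,5)))
cn=max(cv2.findContours(m,0,2)[0],key=cv2.contourArea)
quad=cv2.approxPolyDP(cv2.convexHull(cn),8,True)[:,0];print(quad)
box=cv2.boxPoints(cv2.minAreaRect(cn))
# rectify to the z=30 plane, then fit
P=bp('wrist',cn[:,0],30,ci)[:,:2].astype(np.float32)
(c,sz,a)=cv2.minAreaRect(P);print('rect',c,sz,a)
B=cv2.boxPoints((c,sz,a));
e=[B[1]-B[0],B[2]-B[1]];l=max(e,key=np.linalg.norm);print('long yaw',np.degrees(np.arctan2(l[1],l[0])))
px=proj(ci,np.c_[B,np.full(4,30.)]).astype(int)
o=im.copy();cv2.polylines(o,[px],True,(255,0,255),1)
cv2.imwrite('pics/w2c.png',cv2.resize(o[60:260,220:420],None,fx=3,fy=3,interpolation=0))
```

```text
[[304  86]
 [355  95]
 [331 229]
 [285 222]]
rect (624.59130859375, 281.6275939941406) (119.93317413330078, 44.83400344848633) 81.1263427734375
long yaw 81.12631
```

View pics/w2c.png

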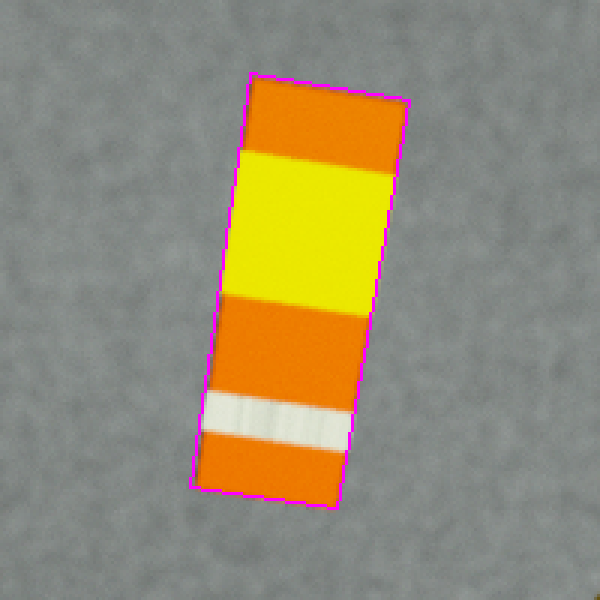

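Run:
```python
from h import *
np.set_printoptions(precision=1,suppress=True)
R=down(81.4); x,y=625,281.6
move_to([x,y,120],R); servo_line([x,y,50],feed=100); servo_line([x,y,21.5],feed=50)
print(state()['tcp_pos'],state()['wrist_force'])
command_gripper(0); s=state();print(s['width'],s['tcp_pos'],s['wrist_force'])
servo_line([x,y,60],feed=40);servo_line([x,y,150],feed=120);sleep(.2)
s=state();print(s['width'],s['wrist_force'],s['time_s'])
d=np.r_[SLOT,150]; print(ik(d,down(YAW)),ik(d,down(YAW+180)))
```

```text
[625.1 281.8  21.5] [-0.2 -0.  -0.1]
43.815259687288226 [625.  281.6  21.5] [-0.8  0.3  1.1]
43.79858806925723 [-0.8 -0.2 -2.4] 21.3333
[  11.2   33.4  -21.4  101.    15.5   48.5 -114.9] [ 35.6  46.5 -59.5  99.6  45.3  61.5  42.7]
```

Run:
```python
from h import *
np.set_printoptions(precision=1,suppress=True)
servo_line([*SLOT,150],feed=100,attitude=down(YAW));sleep(.2)
s=state();print(s['time_s'],s['width'],s['tcp_pos'])
ci=camera_info('wrist');im=capture('wrist');cv2.imwrite('pics/w3.png',im);np.save('w3.npy',ci,allow_pickle=True)
cv2.imwrite('pics/t3.png',cv2.resize(capture('top')[150:290,270:450],None,fx=4,fy=4))
```

```text
24.5 43.91108593404418 [588.9   2.4 150. ]
```

View pics/w3.png

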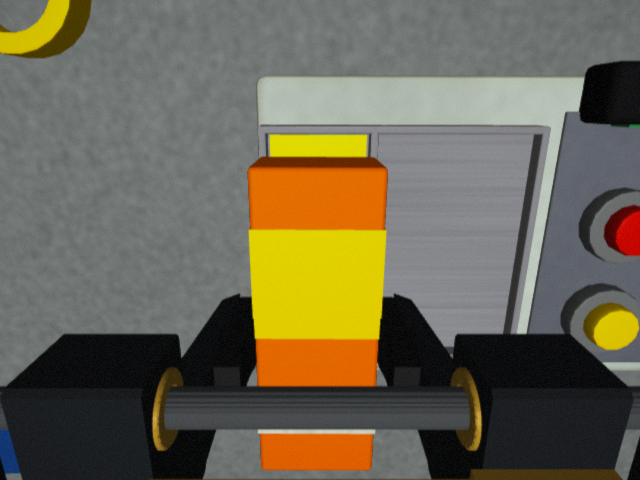

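View pics/t3.png

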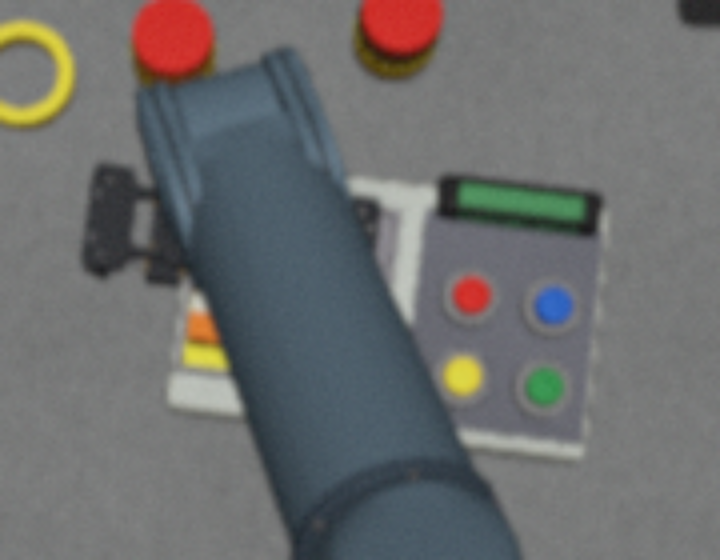

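Run:
```python
from h import *
np.set_printoptions(precision=1,suppress=True)
ci=np.load('w3.npy',allow_pickle=True).item()
im=cv2.imread('pics/w3.png');hs=cv2.cvtColor(im,cv2.COLOR_BGR2HSV)
m=cv2.inRange(hs,(22,120,100),(35,255,255));r=m[145,200:420].nonzero()[0]+200;rr=m[100:160,320].nonzero()[0]+100;print(r.min(),r.max(),rr.min(),rr.max())
g=cv2.inRange(hs,(3,120,90),(35,255,255))
for row in (180,260): c=g[row,200:440].nonzero()[0]+200;print(row,c.min(),c.max())
c,s=np.cos(np.radians(YAW)),np.sin(np.radians(YAW));A=np.array([[c,s],[-s,c]])
f=lambda uv,z:(A@(bp('wrist',uv,z,ci)[:,:2]-SLOT).T).T
print('floor L,R,far',f([(r.min()-.5,145),(r.max()+.5,145),(320,rr.min()-.5)],58))
print('wall tops y',f([(262,128),(375,128)],68))
print('carton top',f([(249.5,169),(386.5,169),(250,260),(386,260)],158.5))
print('keys red,yellow',f([(637,231),(612,326)],70), [A@(np.array(K[k])-SLOT) for k in('red','yellow')])
```

```text
270 366 135 156
180 248 387
260 250 384
floor L,R,far [[ 58.6  24.7]
 [ 58.7 -27.8]
 [ 64.2  -2.6]]
wall tops y [[ 68.   27.1]
 [ 68.1 -30.6]]
carton top [[ 60.3  20.1]
 [ 60.3 -22.4]
 [ 30.1  21.4]
 [ 30.2 -23.8]]
keys red,yellow [[  13.8 -175.9]
 [ -44.6 -174.9]] [array([  13.7, -177.2]), array([ -45.6, -177.2])]
```

Run:
```python
from h import *
np.set_printoptions(precision=1,suppress=True)
c,s=np.cos(np.radians(YAW)),np.sin(np.radians(YAW));A=np.array([[c,s],[-s,c]])
p=SLOT+A.T@np.array([-.8,-.4])
servo_line([*p,110],feed=60,attitude=down(YAW));sleep(.1);f0=state()['wrist_force']
servo_line([*p,84],feed=30);z=83.
while z>=79:
    servo_line([*p,z],feed=15);sleep(.05);f=state()['wrist_force']-f0;print(z,f)
    if f[2]>2.5:break
    z-=.5
command_gripper(60);sleep(.3)
st=state();print(st['width'],st['wrist_force']-f0,st['tcp_pos'])
servo_line([*p,120],feed=60);servo_line([*p,200],feed=200)
# look back from a shifted place
print(state()['time_s'])
ci=camera_info('wrist');im=capture('wrist');cv2.imwrite('pics/w4.png',im);np.save('w4.npy',ci,allow_pickle=True)
```

```text
83.0 [-0.5  0.3 -0.4]
82.5 [-1.4  0.3 -0.3]
82.0 [ 0.3  0.7 -0.4]
81.5 [ 0.2  0.7 -0.4]
81.0 [-0.1  0.6 -0.5]
80.5 [-0.6  0.4 -0.4]
80.0 [0.2 0.2 0.7]
79.5 [-0.4  0.   0.8]
79.0 [-2.2  0.   8.2]
60.429638183572116 [ 0.7 -0.2  1.7] [588.    1.9  79. ]
31.35
```

View pics/w4.png

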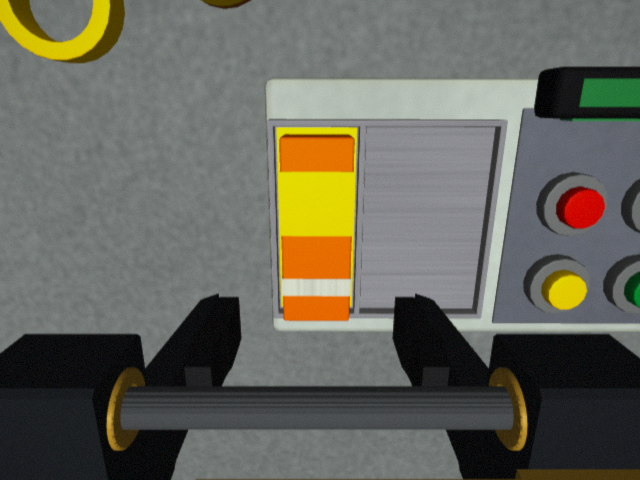

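The carton lies in the compartment at (318,228) in this view, with yellow floor showing on both sides and at the far end. I'll measure how well it is centred before pressing yellow.

Run:
```python
from h import *
np.set_printoptions(precision=1,suppress=True)
ci=np.load('w4.npy',allow_pickle=True).item();im=cv2.imread('pics/w4.png')
c,s=np.cos(np.radians(YAW)),np.sin(np.radians(YAW));A=np.array([[c,s],[-s,c]])
f=lambda uv,z:(A@(bp('wrist',uv,z,ci)[:,:2]-SLOT).T).T
print('carton top corners',f([(280,137),(355,137),(283.5,320),(349.5,320)],88))
print('floor corners',f([(276,128),(357.5,128)],58))
cv2.imwrite('pics/w4c.png',cv2.resize(im[110:340,250:390],None,fx=2.6,fy=2.6,interpolation=0))
```

```text
carton top corners [[ 60.1  19.6]
 [ 60.1 -24. ]
 [-59.2  20.4]
 [-59.2 -23.8]]
floor corners [[ 63.6  24.6]
 [ 63.7 -28.2]]
```

View pics/w4c.png

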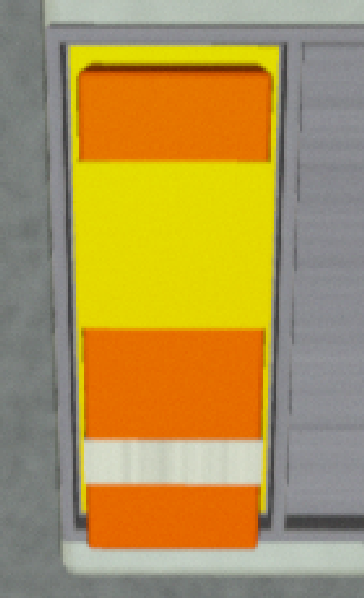

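The carton is within about 2 mm of the compartment centre. Its top face measures 119 x 44 mm at 88 mm height, so it is flat and seated. Next come the yellow and green keys.

Run:
```python
from h import *
np.set_printoptions(precision=1,suppress=True)
command_gripper(0)
servo_line([*K['yellow'],150],feed=200); press('yellow'); sleep(.2)
servo_line([*K['green'],110],feed=120); press('green')
servo_line([*K['green'],250],feed=200)
p=[570,-60,300];servo_line(p,feed=200)
ci=camera_info('wrist');im=capture('wrist');cv2.imwrite('pics/w5.png',im);cv2.imwrite('pics/s5.png',capture('side'));print(state()['time_s'])
c,s=np.cos(np.radians(YAW)),np.sin(np.radians(YAW));A=np.array([[c,s],[-s,c]])
np.save('w5.npy',ci,allow_pickle=True)
```

```text
79.0 79.0 -0.23
78.5 78.5 -0.5
78.0 78.1 1.91
77.5 77.5 3.15
77.0 77.1 2.4
76.5 76.5 2.74
76.0 76.0 2.81
75.5 75.6 3.75
75.0 75.0 3.56
74.5 74.5 3.53
74.0 74.0 4.32
73.5 73.5 4.2
73.0 73.0 4.0
72.5 72.5 4.76
72.0 72.4 10.14
hold [ 520.5 -167.5   72.4] 9.65556675059173
0.20935292511085302 40.85
79.0 79.0 1.32
78.5 78.5 1.05
78.0 78.1 2.19
77.5 77.6 2.94
77.0 77.0 2.3
76.5 76.5 2.73
76.0 76.0 3.32
75.5 75.5 3.21
75.0 75.1 3.89
74.5 74.5 3.61
74.0 74.0 4.56
73.5 73.5 4.54
73.0 73.0 5.92
72.5 72.5 5.87
72.0 72.4 10.1
hold [ 512.6 -226.4   72.4] 10.698304857317792
0.43959755007626683 48.7
50.7167
```

View pics/w5.png

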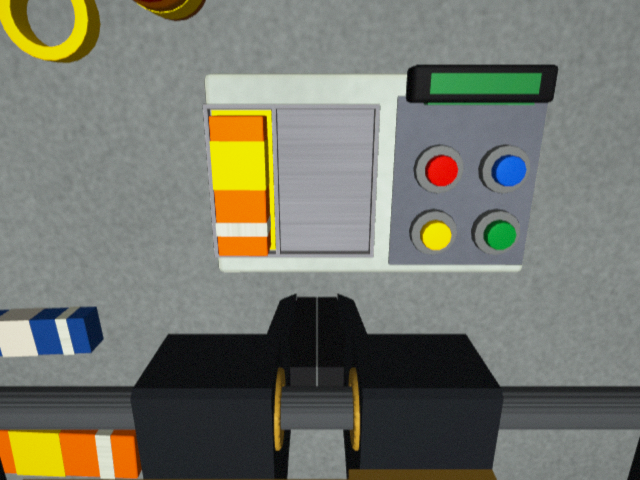

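View pics/s5.png

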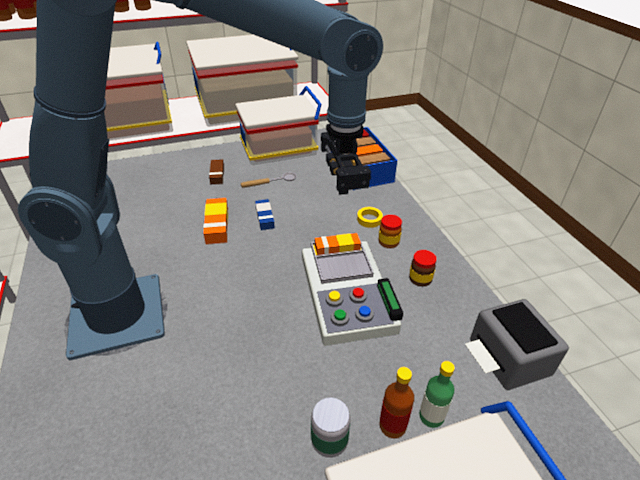

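The carton lies in the compartment at (240,185) in the wrist view. All four keys stand up, and the bystanders are where they were. The arm is clear, so I'm handing in.

```bash
python3 -c "
from bench import *
job_done(); print(state()['time_s'])"
```

```text
the job is handed in; nothing more can be done
the job is handed in; nothing more can be done
```

I booked the orange carton in and handed the job in. The last clock reading was 50.7 s of the 64 s allowed, just before hand-in. `job_done` gives no verdict, so success rests on the checks below.

- **Order of work:** I pressed blue with the tray empty and laid the small orange carton in the yellow-floored compartment. I let go only after touchdown, then pressed yellow and after it green. Red was never touched.
- **Keys:** each of the three bottomed out after about 6 mm of travel, holding at 9–11 N. The force fell back to near zero on release, and the last pictures show all four keys up.
- **Carton:** measured right after placing, its centre was about 2 mm from the compartment's. Its top face measured 119 x 44 mm at 88 mm height, so it lies flat on the floor. I did not re-measure it after the key presses, but the last picture shows it still seated.
- **Bystanders:** those in view in the last side and wrist pictures look to be where they started; I checked this by eye only. The arm stood clear of everything.

No check failed. The small disagreements were the key pitch, measured as 59.4 mm instead of 60, and the compartment centre, which came out about 2 mm apart in different views. Both are within the calibration error.

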